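# Set the bench supply to the green preset and switch its output on

### The job

On the grey bench power supply, put a fingertip into the notch of the black dial and push it round, click by click, until the white pointer line clicks in at the green stud. Then press the white output button all the way down and let go of it, so that the supply is left on the green preset. Do not press the button before the dial is on green, and leave the screwdriver, the metal drive and the small tin where they lie.

Things in the scene. Friction and masses are not known exactly. Their poses are not given: they have to be found in the camera images.
- supply: the bench power supply, a grey box 200 mm (its x) by 270 mm (its y), 55 mm high, with a dark top panel, fixed to the table. Origin: centre of its underside; z up. On the panel are the dial, the output button and, in the far right corner, two terminal posts (red, black; 20 mm high) at x 68, y -68 and -114 mm
- dial_axis (a point): where the dial's upright axis meets the panel: 0, 40, 55 mm in the supply's frame. The dial is a disc 100 mm across: its floor is 7 mm above the panel, its black crown 25 mm above it, the round metal hub (26 mm across) 27 mm above it
- dial (a joint): dial angle (rad), growing clockwise from above. 12 click positions, 0 to 11, every 30 degrees (0, 0.524, ... 5.760), stops 0.12 rad past both ends; starts near 5 or 6. At q the pointer line points to 165 deg - q, anticlockwise from the supply's x. The spring takes about 4 N at the fingertip to pass halfway between positions, then pulls the dial on into the next, where it stays
- dial_notch (a point): middle of the notch's floor, 36 mm from the axis; turns with the dial. The notch is a gap in the black crown, 18 mm deep: an 80 degree sector, 40 degrees either side of the pointer line, with radial side walls, open at the rim, the hub in its apex. Shut fingertips up to 38 mm across fit in at any yaw; pushing a side wall turns the dial either way
- dial_pointer (a point): the white pointer line on the notch's floor prolonged to 62 mm from the axis, 7 mm above the panel: right over a stud when the dial is clicked in there (32 mm off one click away). Turns with the dial
- stud_green: a fixed green plastic stud, 16 mm across and 4 mm high, on the panel just outside the dial. Origin: centre of its underside. The green, yellow, blue and red studs sit 62 mm from the dial's axis at click positions 1, 3, 8 and 10; which colour is where differs from start to start. This one is the goal
- stud_yellow: a fixed yellow plastic stud, 16 mm across and 4 mm high, on the panel just outside the dial. Origin: centre of its underside. The green, yellow, blue and red studs sit 62 mm from the dial's axis at click positions 1, 3, 8 and 10; which colour is where differs from start to start
- stud_blue: a fixed blue plastic stud, 16 mm across and 4 mm high, on the panel just outside the dial. Origin: centre of its underside. The green, yellow, blue and red studs sit 62 mm from the dial's axis at click positions 1, 3, 8 and 10; which colour is where differs from start to start
- stud_red: a fixed red plastic stud, 16 mm across and 4 mm high, on the panel just outside the dial. Origin: centre of its underside. The green, yellow, blue and red studs sit 62 mm from the dial's axis at click positions 1, 3, 8 and 10; which colour is where differs from start to start
- output_top (a point): centre of the top of the white output button, 32 mm across, in a round metal housing 48 mm across and 12 mm high, at x -55, y -92 mm in the supply's frame. Its top stands 22 mm above the panel when up; it moves straight down
- output (a joint): how far the output button is pressed (m): 0 up, 0.006 fully down, which takes about 5 N; a spring lifts it again
- screwdriver: a loose yellow-handled screwdriver, 170 mm long, lying on the table left of the supply. Leave it alone. Origin: under its middle; x along it
- drive: a loose flat metal drive, 70 by 100 by 9 mm, lying beyond the supply. Leave it alone. Origin: centre of its underside
- tin: a loose round steel tin, 52 mm across and 55 mm high, standing right of the supply. Leave it alone. Origin: centre of its underside

How it is judged:
By the outcome, as a careful person would: the job done as asked, in the order asked, and still so for the second after the job is handed in, with the robot touching nothing.
It also fails if it takes over 58 s, if anything falls off the work surface, if the arm or the gripper's body presses on something with over 40 N, if the wrist force passes 120 N, or if a joint passes its speed limit or range.

### The arm

A 6-joint arm with a two-finger parallel gripper is mounted at the origin on the work surface. World frame = base frame: x ahead of the robot, y to its left, z up, the work surface at z = 0. Lengths are in mm, angles in rad, forces in N, time in s.
With the tool pointing down it reaches from about 300 to 775 mm from the base axis. Payload 14.6 kg.
Tool frame: the origin (TCP) lies midway between the tips of the shut fingers; the grasp point (between the pads) lies 19 mm behind it (pinch_z is the distance from the TCP to the grasp point, in mm); z points along the fingers, y is the direction in which the jaws open and shut (so a half turn about z gives the same grasp; the last joint's range is limited). The gripper opens to 94 mm and grips with 3 to 60 N. Pads are 16 mm wide; open, the fingers measure 119 mm over their backs; the gripper's body (75 mm by 177 mm) begins 78 mm behind the grasp point.
Start: joints at [-0.067, 0.3, 1.521, -0, 1.321, -0.067], TCP at [549.99, -0.002, 205.446] pointing down, gripper open.
Joint ranges: [-3.03, 3.03], [-0.79, 2.21], [0.23, 2.52], [-1.04, 4.18], [0, 3.07], [-2.55, 2.55]. Speed limits (rad/s): [2.22, 2.22, 2.57, 3.14, 3.14, 3.14].

### API

Orientations are given as [roll, pitch, yaw] about the fixed x, y, z axes, in that order (R = Rz(yaw) Ry(pitch) Rx(roll)).
In Python, from cell import read_state, camera, sign_off, pinch_z gives the robot as it stands. The module is installed in compiled form; this text tells all that it offers.
- The arm moves only by the tool servo_tool, never from a script. Its argument "series" is a list of rows, each a list of 6 numbers: the shift along the tool's x, y, z in cm, then the turn, a rotation vector about the tool's x, y, z in rad. In form: [[tx, ty, tz, rx, ry, rz], ...]. A call has exactly 10 rows; each row is the pose to reach, as a shift and turn from the pose commanded when the call began, along the tool's axes at that moment; what a row does not reach only later rows make up. A row lasts 1/12 s, in which the tool goes at most 41.7 mm and 7.16 degrees, less where a joint would pass 70% of its speed; a pose out of reach is approached as far as the arm can. A call with a gripper value outside its range is refused whole. "gripper" is the finger opening in cm, from 0 to 9.4, set as the call begins (left out, the last holds). The fingers move at their own pace and stop on an object; "grip_force" is the grip in N (left out, the last holds). Time passes only in rows, so rows that repeat a pose let the fingers close, or fill a call up. It gives the time, the measured TCP pose, the force and the opening at its end, in the units of the state.
- read_state(): the state, without advancing time (a new reading comes with each control period).
- camera(name): name is "scene" or "side" or "wrist"; returns a dict with "pixels" (480x640x3 uint8, red, green, blue), "fx", "fy", "cx", "cy" (pixels), "pose" (4x4, takes a point from camera to world coordinates); the wrist camera has in their place "mount" (4x4, takes a point from camera to tool coordinates, whose origin is the TCP and whose axes are the flange's). Camera axes: x right, y down, z forward; pixel columns grow to the right and rows downward; lengths in mm; the calibration is good to about 2 mm. A picture is of the moment at which its call begins: read the wrist's pose just before it. There is no depth.
- sign_off(): hands the job in, once; it reports no verdict.
The state is a dict: "clock": time; "joints": joint angles; "qd": joint speeds; "effort": joint torques, N m; "eef_pos": TCP position; "eef_rot": TCP orientation; "wrist_force": force on the tool from outside, world axes, zero at the start; "moment": the same for the moment, N m; "finger_gap": finger opening in mm.
Only numpy, scipy, OpenCV 4.12 (cv2) and the standard library are available. Lean on these libraries where they do the work, as an engineer would, in place of code of your own. Each camera call takes 0.05 s, during which the arm holds its last target.

## Working session

There is one attempt and no reset: what is moved stays moved. The work goes in short steps, Python scripts to look and compute and a tool call to move; the robot and the scene stay as the last step left them, time stands still between calls to the robot, and variables do not carry over. Pictures are saved under pics/ and viewed, and the job is handed in when it is done.

Besides the shell and the picture viewer there is one more tool, called after ">>>" by a JSON object that holds its "method" and its "body". servo_tool: Moves the arm, as the interface text tells. Its arguments: {"type":"object","properties":{"series":{"type":"array"},"gripper":{"type":"number"},"grip_force":{"type":"number"}},"required":["series"]}

```bash
mkdir -p pics; python3 - <<'E'
from cell import *
import cv2,pickle
print(read_state(), pinch_z)
d={}
for n in ["scene","side","wrist"]:
    c=camera(n); d[n]=c
    cv2.imwrite(f"pics/{n}0.png",c["pixels"][:,:,::-1])
    print(n,c["fx"],c["fy"],c["cx"],c["cy"],c.get("pose",c.get("mount")))
pickle.dump(d,open("c0.pkl","wb"))
E
```

```text
{'clock': 0.0, 'joints': array([-6.66001181e-02,  3.00468393e-01,  1.52156097e+00,  2.48656326e-06,
        1.32065219e+00, -6.65721940e-02]), 'qd': array([-9.54184320e-04, -6.83294262e-04,  7.91716175e-05,  6.72422172e-04,
       -4.36189585e-04, -3.61803164e-04]), 'effort': array([-1.53750298e-03, -5.31805658e+01, -3.52735734e+01,  7.07558286e-02,
        2.43994006e-02, -4.79655944e-05]), 'eef_pos': array([5.49758282e+02, 1.37773737e-02, 2.04896307e+02]), 'eef_rot': array([-3.14050632e+00, -7.48402097e-05,  1.57076775e+00]), 'wrist_force': array([-0.35653787,  0.56655281,  0.48282908]), 'moment': array([ 0.00547018, -0.01046705,  0.01276558]), 'finger_gap': 93.97106750952202} 18.8
scene 452.98503018434604 452.98503018434604 322.41764251175795 241.80339473067224 [[-9.73708476e-02  6.87486608e-01 -7.19639550e-01  1.29120040e+03]
 [ 9.95244615e-01  6.53280736e-02 -7.22523324e-02  1.11805457e+02]
 [-2.65984548e-03 -7.23252657e-01 -6.90578394e-01  7.33542350e+02]
 [ 0.00000000e+00  0.00000000e+00  0.00000000e+00  1.00000000e+00]]
side 468.8218087681764 468.8218087681764 322.05377486748773 231.44544373229363 [[ 9.41434308e-01 -2.19208911e-01  2.56220408e-01  4.09013233e+02]
 [-3.36565557e-01 -6.57334234e-01  6.74266513e-01 -4.85176041e+02]
 [ 2.06172174e-02 -7.21012592e-01 -6.92615169e-01  6.01405499e+02]
 [ 0.00000000e+00  0.00000000e+00  0.00000000e+00  1.00000000e+00]]
wrist 389.3552513892177 389.3552513892177 318.86685787600493 236.67287200118912 [[ 3.34245812e-04 -9.72534575e-01 -2.32758219e-01  6.70828406e+01]
 [ 9.99999943e-01  3.38255392e-04  2.26876165e-05 -8.24266317e-01]
 [ 5.66672312e-05 -2.32758213e-01  9.72534632e-01 -1.80034005e+02]
 [ 0.00000000e+00  0.00000000e+00  0.00000000e+00  1.00000000e+00]]
```

View pics/scene0.png

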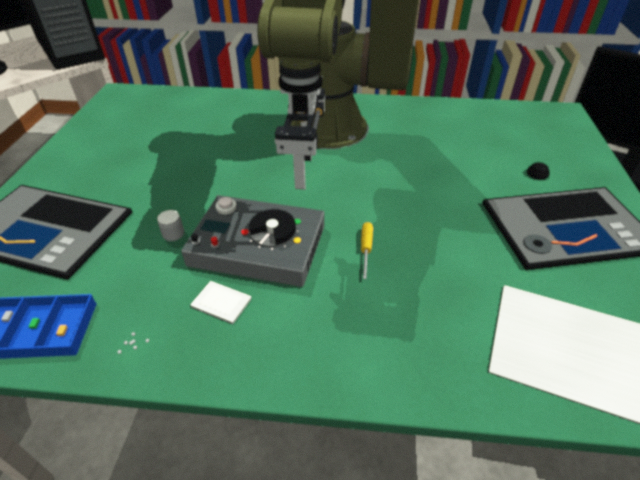

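View pics/side0.png

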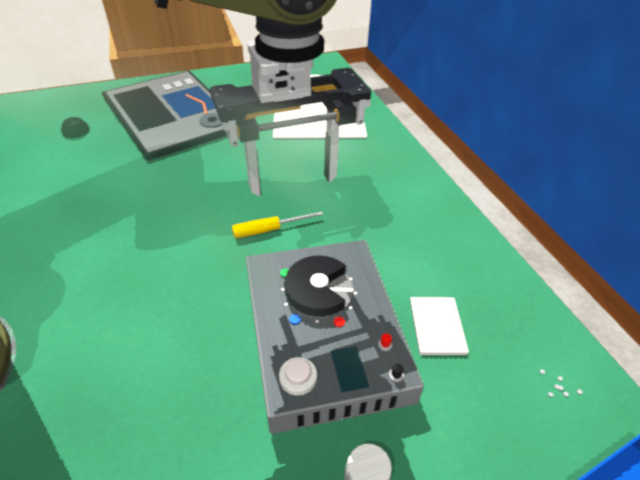

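View pics/wrist0.png

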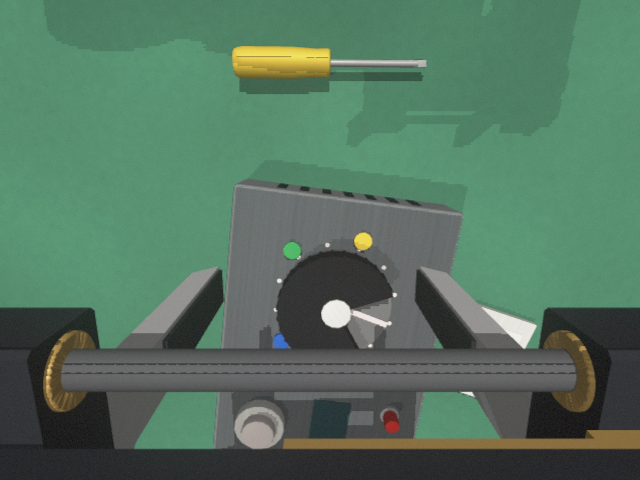

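The wrist view looks along the map axes (right = +x, up = +y). Green is at (292,250), yellow (363,241), blue (280,342), with the hub at (335,314) and the pointer tip at (388,324). So green is at position 1, and the pointer is probably at position 6. I'll enlarge for measuring.

```bash
python3 - <<'E'
import cv2
a=cv2.imread("pics/wrist0.png")[170:460,210:480]; cv2.imwrite("pics/w0c.png",cv2.resize(a,None,fx=2.06,fy=2.06,interpolation=cv2.INTER_CUBIC)) 
a=cv2.imread("pics/side0.png")[230:430,235:435]; cv2.imwrite("pics/s0c.png",cv2.resize(a,None,fx=3,fy=3,interpolation=cv2.INTER_CUBIC))
a=cv2.imread("pics/scene0.png")[185:295,175:335]; cv2.imwrite("pics/sc0c.png",cv2.resize(a,None,fx=5,fy=5,interpolation=cv2.INTER_CUBIC))
E
```

```text
(no output)
```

View pics/w0c.png

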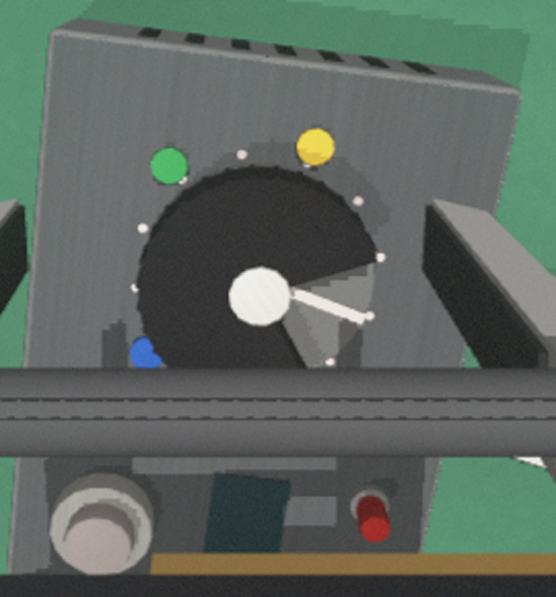

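View pics/s0c.png

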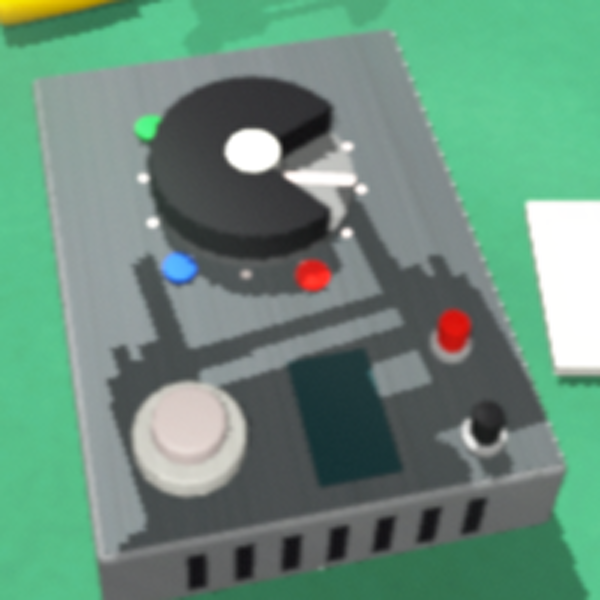

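View pics/sc0c.png

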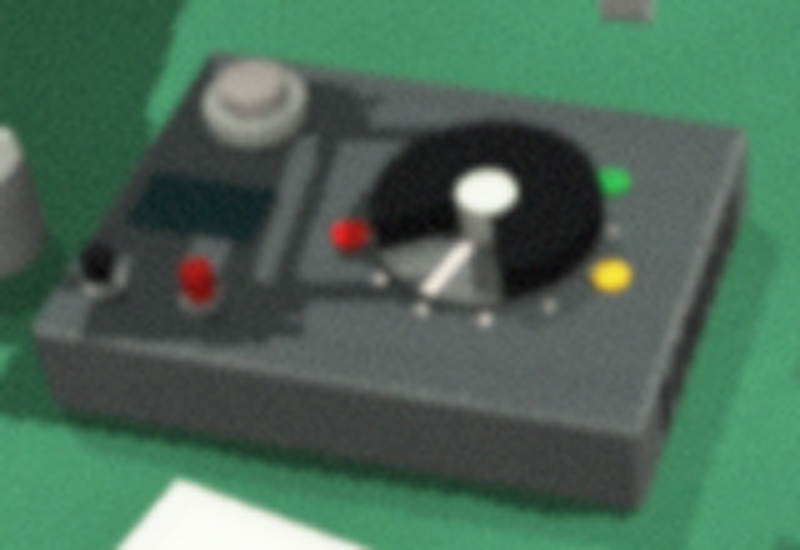

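```bash
cat > h.py <<'E'
import numpy as np,pickle
from scipy.spatial.transform import Rotation as R
def proj(c,T,P):
    X=(np.linalg.inv(T)@np.r_[P,1])[:3]; return np.array([c["fx"]*X[0]/X[2]+c["cx"],c["fy"]*X[1]/X[2]+c["cy"]])
def tool(s):
    T=np.eye(4);T[:3,:3]=R.from_euler("xyz",s["eef_rot"]).as_matrix();T[:3,3]=s["eef_pos"];return T
def S(p,P):
    c,s=np.cos(p[2]),np.sin(p[2]); return np.array([p[0]+c*P[0]-s*P[1],p[1]+s*P[0]+c*P[1],P[2]])
def pol(r,a,z): a=np.radians(a);return (r*np.cos(a),40+r*np.sin(a),z)
E
python3 - <<'E'
from h import *
from scipy.optimize import least_squares
d=pickle.load(open("c0.pkl","rb"))
s=dict(eef_pos=np.array([549.758,.0138,204.9]),eef_rot=[-3.1405,0,1.57077])
Ts={"wrist":tool(s)@d["wrist"]["mount"],"side":d["side"]["pose"],"scene":d["scene"]["pose"]}
A=(-100,135,55);B=(100,135,55);C=(-100,-135,55);D=(100,-135,55);H=(0,40,82)
g,y,r,b=[pol(62,a,59) for a in(135,75,-75,-135)];O=(-55,-92,77)
obs=[("wrist",(210,170),2.06,[(53,33,A),(519,92,B),(169,166,g),(315,147,y),(260,296,H)]),
("side",(235,230),3,[(37,80,A),(393,33,B),(107,555,C),(563,467,D),(253,150,H),(313,275,r),(180,268,b),(188,422,O)]),
("scene",(175,185),5,[(745,133,A),(637,432,B),(38,333,D),(487,191,H),(612,276,y),(349,235,r),(254,88,O)])]
def res(p,names=("wrist","side","scene")):
    o=[]
    for n,off,sc,L in obs:
        if n in names:
            for u,v,P in L: o.append(proj(d[n],Ts[n],S(p,P))-np.array([off[0]+u/sc,off[1]+v/sc]))
    return np.array(o)
for names in [("wrist",),("side",),("scene",),("wrist","side","scene")]:
    f=least_squares(lambda p:res(p,names).ravel(),[560,-50,-.1],loss="soft_l1")
    print(names,f.x,np.abs(f.fun).max())
p=f.x; print(res(p).round(1))
np.save("p.npy",p)
print("axis",S(p,(0,40,55)),"btn",S(p,O))
for k in (5,6):
    P=S(p,pol(50,165-30*k,62))
    for n,off,sc,L in obs: print(k,n,((proj(d[n],Ts[n],P)-off)*sc).round())
E
```

```text
('wrist',) [ 5.58040758e+02 -1.12586469e+02 -1.30584004e-01] 3.61074346618409
('side',) [ 5.58423064e+02 -1.13282964e+02 -1.28825172e-01] 3.508102920518013
('scene',) [ 5.60037011e+02 -1.10182127e+02 -1.28542690e-01] 2.274976137162554
('wrist', 'side', 'scene') [ 5.58448523e+02 -1.12440512e+02 -1.27920574e-01] 3.7571629373666156
[[-2.5 -2.5]
 [ 3.8 -1.2]
 [ 0.2  0.4]
 [ 0.3  0.4]
 [ 0.2  1. ]
 [-2.3 -1.5]
 [-0.2 -2.9]
 [-3.2  2.9]
 [ 3.   0.4]
 [-0.1 -0.4]
 [-0.1 -0.8]
 [-0.1 -0.8]
 [ 0.4 -1.4]
 [ 0.1 -1.6]
 [-0.1  0.1]
 [-3.1 -0.8]
 [-1.  -0.3]
 [-0.9 -0.5]
 [-0.7 -0.5]
 [-1.4 -1.6]]
axis [563.55140202 -72.7673399   55.        ] btn [ 492.16128776 -196.67235023   77.        ]
5 wrist [374. 264.]
5 side [341. 141.]
5 scene [481. 303.]
6 wrist [364. 319.]
6 side [354. 180.]
6 scene [423. 293.]
```

Three cameras agree to about 2 mm. The dial axis is at (563.5, -72.8), the supply yaw is -7.3°, and the pointer is at position 6. Green is at position 1, so I need 5 clicks anticlockwise. I'll close the fingers and move above the notch (597, -86).

>>> {"method": "servo_tool", "body": {"series": [[-1.5,0.8,1.5,0,0,0],[-3.2,1.7,3.4,0,0,0],[-5.0,2.7,5.3,0,0,0],[-6.8,3.7,7.3,0,0,0],[-8.0,4.35,8.8,0,0,0],[-8.64,4.69,9.5,0,0,0],[-8.64,4.69,9.5,0,0,0],[-8.64,4.69,9.5,0,0,0],[-8.64,4.69,9.5,0,0,0],[-8.64,4.69,9.5,0,0,0]], "gripper": 0, "grip_force": 20}}

```text
clock: 0.98
eef_pos: [597.2, -85.7, 111.7]
eef_rot: [3.14, 0.0, 1.572]
wrist_force: [-0.4, 0.5, -0.4]
finger_gap: 30.8
```

```bash
python3 - <<'E'
from cell import *
from h import *
import cv2
s=read_state();print(s["clock"],s["eef_pos"],s["eef_rot"],s["finger_gap"],s["wrist_force"])
c=camera("side");a=c["pixels"][:,:,::-1][150:450,200:480];cv2.imwrite("pics/s1.png",cv2.resize(a,None,fx=2,fy=2))
c=camera("wrist");cv2.imwrite("pics/w1.png",c["pixels"][:,:,::-1])
E
```

```text
0.9833 [597.1577909  -85.73170727 111.74342186] [3.13987631e+00 2.94291763e-04 1.57160374e+00] 30.76080939395037 [-0.36198853  0.54107818 -0.39712314]
```

View pics/s1.png

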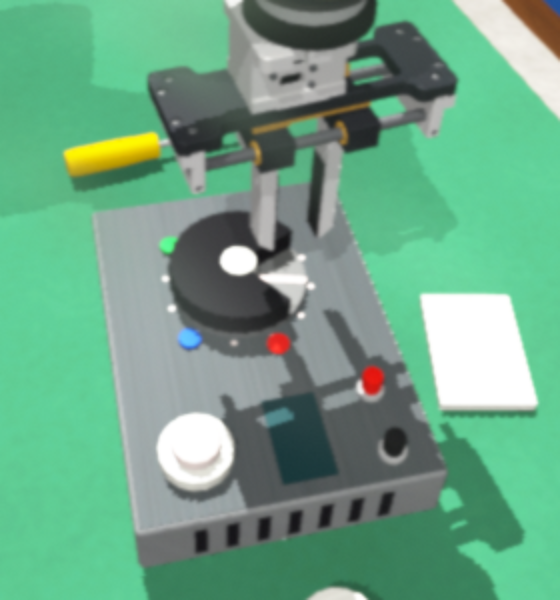

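View pics/w1.png

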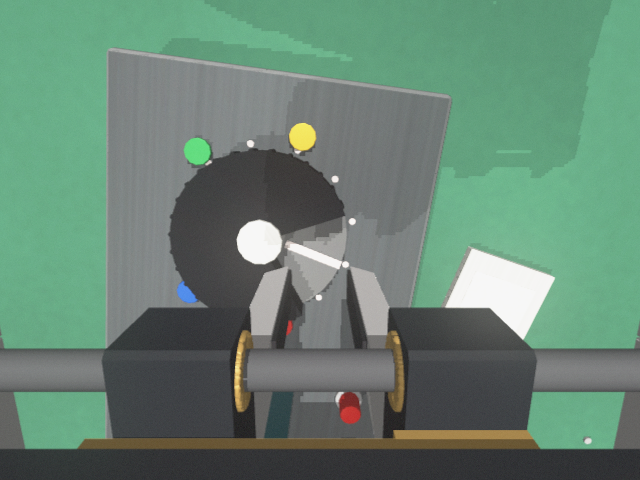

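The wrist picture shows the fingers straddling the notch, with the pointer at (343,265) and still closing. I'll let them shut, descend, and meanwhile work out the arc.

>>> {"method": "servo_tool", "body": {"series": [[0,0,0,0,0,0],[0,0,0,0,0,0],[0,0,0,0,0,0],[0,0,0,0,0,0],[0,0,0.8,0,0,0],[0,0,1.7,0,0,0],[0,0,2.6,0,0,0],[0,0,3.4,0,0,0],[0,0,4.0,0,0,0],[0,0,4.3,0,0,0]]}}

```text
clock: 1.92
eef_pos: [596.4, -86.3, 66.0]
eef_rot: [-3.14, -0.0, 1.571]
wrist_force: [-1.0, 1.4, -0.6]
finger_gap: 0.5
```

```bash
python3 - <<'E'
from cell import *
from h import *
import cv2
s=read_state();print(s["clock"],s["eef_pos"],s["eef_rot"],s["finger_gap"],s["wrist_force"])
c=camera("side");a=c["pixels"][:,:,::-1][200:400,240:440];cv2.imwrite("pics/s2.png",cv2.resize(a,None,fx=3,fy=3))
c=camera("scene");a=c["pixels"][:,:,::-1][150:300,175:375];cv2.imwrite("pics/sc2.png",cv2.resize(a,None,fx=4,fy=4))
p=np.load("p.npy"); ax=S(p,(0,40,0))[:2]; yaw=np.degrees(p[2])
hx,hy,rho=12.5,8,36
def lead(phi):
    c=rho*np.array([np.cos(np.radians(phi)),np.sin(np.radians(phi))])
    x=[np.degrees(np.arctan2(c[1]+j*hy,c[0]+i*hx)) for i in(-1,1) for j in(-1,1)]
    return phi+max((v-phi+180)%360-180 for v in x)
phis=np.arange(-25,150,.1); L=np.array([lead(f) for f in phis])
for k in np.arange(6,0.4,-.25):   # pointer pos -> phi
    w=165-30*k+yaw+40
    f=phis[np.argmin(abs(L-w))]
    print(k,round(w,1),f.round(1),(ax+rho*np.array([np.cos(np.radians(f)),np.sin(np.radians(f))])).round(1))
E
```

```text
1.9167 [596.40797017 -86.29799777  65.95126922] [-3.13988073e+00 -3.61252629e-04  1.57079371e+00] 0.4964507957929962 [-0.96193073  1.35844758 -0.56932322]
6.0 17.7 -0.8 [599.5 -73.3]
5.75 25.2 4.8 [599.4 -69.8]
5.5 32.7 10.7 [598.9 -66.1]
5.25 40.2 17.0 [598.  -62.2]
5.0 47.7 23.7 [596.5 -58.3]
4.75 55.2 30.8 [594.5 -54.3]
4.5 62.7 38.4 [591.8 -50.4]
4.25 70.2 46.5 [588.3 -46.7]
4.0 77.7 54.9 [584.3 -43.3]
3.75 85.2 63.8 [579.4 -40.5]
3.5 92.7 71.7 [574.9 -38.6]
3.25 100.2 77.8 [571.2 -37.6]
3.0 107.7 84.2 [567.2 -37. ]
2.75 115.2 91.0 [562.9 -36.8]
2.5 122.7 98.3 [558.4 -37.1]
2.25 130.2 106.0 [553.6 -38.2]
2.0 137.7 114.2 [548.8 -39.9]
1.75 145.2 122.8 [544.  -42.5]
1.5 152.7 131.8 [539.6 -45.9]
1.25 160.2 141.1 [535.5 -50.2]
1.0 167.7 149.9 [532.4 -54.7]
0.75 175.2 149.9 [532.4 -54.7]
0.5 182.7 149.9 [532.4 -54.7]
```

View pics/s2.png

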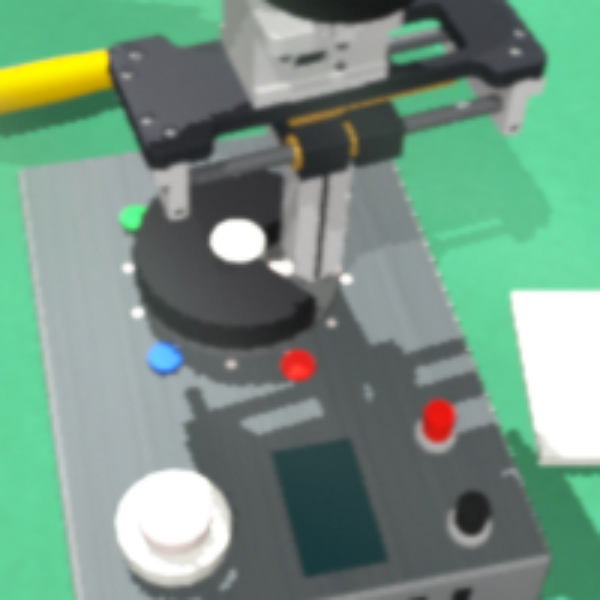

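View pics/sc2.png

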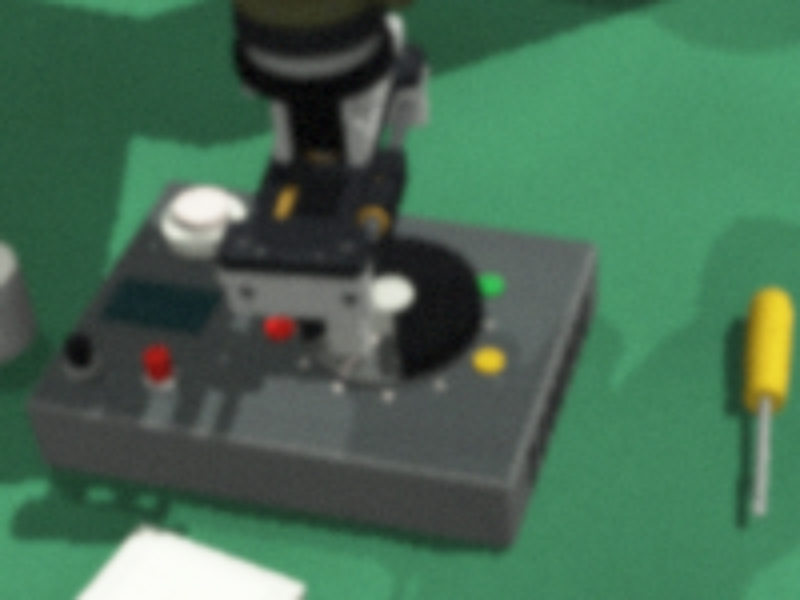

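The side view shows the fingertip down in the notch beside the pointer, clear of the hub. Next is the first part of the arc.

>>> {"method": "servo_tool", "body": {"series": [[0.64,0.16,0,0,0,0],[1.14,0.25,0,0,0,0],[1.64,0.25,0,0,0,0],[2.03,0.2,0,0,0,0],[2.42,0.11,0,0,0,0],[2.81,-0.04,0,0,0,0],[3.21,-0.24,0,0,0,0],[3.6,-0.51,0,0,0,0],[3.79,-0.69,0,0,0,0],[3.97,-0.86,0,0,0,0]]}}

```text
clock: 2.85
eef_pos: [588.0, -46.1, 67.5]
eef_rot: [-3.141, -0.0, 1.571]
wrist_force: [0.7, 0.3, -0.3]
finger_gap: 0.6
```

```bash
python3 - <<'E'
from cell import *
import cv2
c=camera("side");a=c["pixels"][:,:,::-1][200:400,240:440];cv2.imwrite("pics/s3.png",cv2.resize(a,None,fx=3,fy=3))
E
```

```text
(no output)
```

View pics/s3.png

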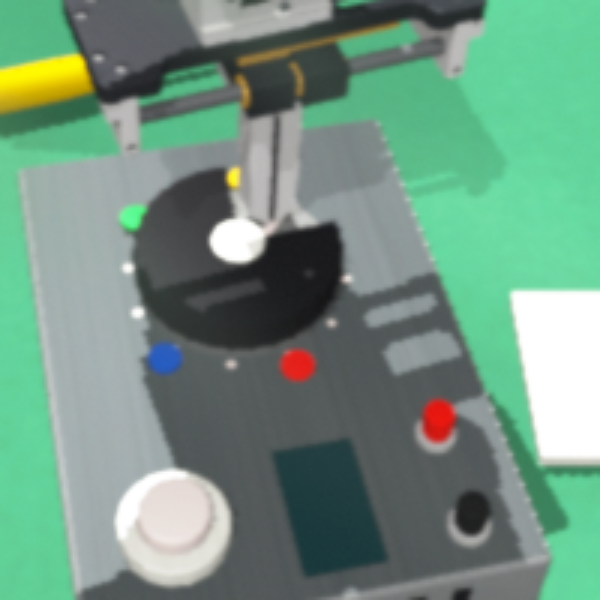

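The dial follows; the notch has moved round to about position 4. On to position 2.

>>> {"method": "servo_tool", "body": {"series": [[0.34,-0.4,0,0,0,0],[0.62,-0.89,0,0,0,0],[0.81,-1.34,0,0,0,0],[0.91,-1.71,0,0,0,0],[0.97,-2.11,0,0,0,0],[0.99,-2.54,0,0,0,0],[0.96,-2.99,0,0,0,0],[0.91,-3.23,0,0,0,0],[0.85,-3.47,0,0,0,0],[0.85,-3.47,0,0,0,0]]}}

```text
clock: 3.73
eef_pos: [553.0, -38.3, 67.3]
eef_rot: [-3.141, -0.0, 1.571]
wrist_force: [-0.8, 0.2, -0.0]
finger_gap: 0.5
```

```bash
python3 - <<'E'
from cell import *
import cv2
c=camera("side");a=c["pixels"][:,:,::-1][200:400,240:440];cv2.imwrite("pics/s4.png",cv2.resize(a,None,fx=3,fy=3))
c=camera("wrist");cv2.imwrite("pics/w4.png",c["pixels"][:,:,::-1])
E
```

```text
(no output)
```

View pics/s4.png

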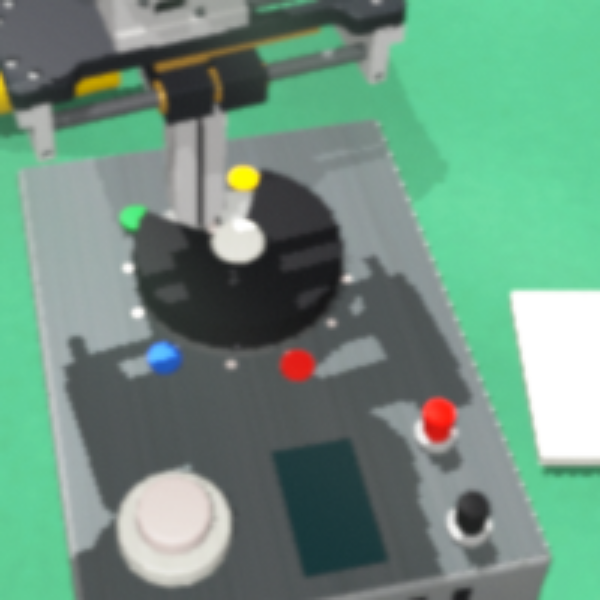

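View pics/w4.png

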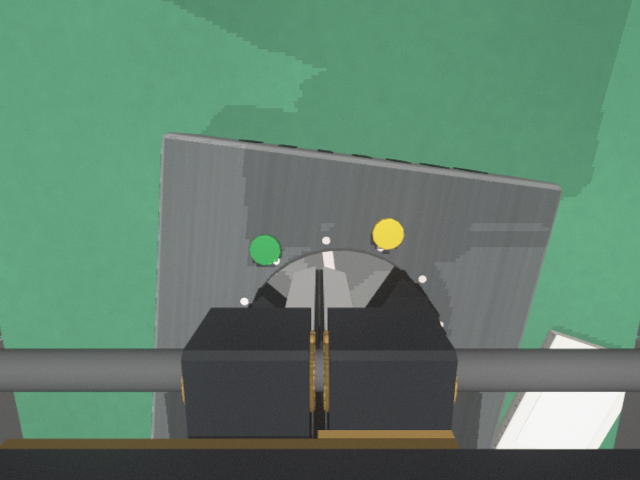

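The wrist view shows the pointer tip (328,255) at the dot between green and yellow, which is position 2. This is the last click, and it stops short of an overshoot.

>>> {"method": "servo_tool", "body": {"series": [[-0.08,-0.26,0,0,0,0],[-0.17,-0.48,0,0,0,0],[-0.3,-0.72,0,0,0,0],[-0.43,-0.96,0,0,0,0],[-0.6,-1.18,0,0,0,0],[-0.77,-1.4,0,0,0,0],[-0.91,-1.54,0,0,0,0],[-1.03,-1.66,0,0,0,0],[-1.14,-1.76,0,0,0,0],[-1.14,-1.76,0,0,0,0]]}}

```text
clock: 4.67
eef_pos: [535.7, -49.8, 67.4]
eef_rot: [-3.141, 0.0, 1.571]
wrist_force: [0.4, 0.4, -0.1]
finger_gap: 0.2
```

```bash
python3 - <<'E'
from cell import *
import cv2
c=camera("side");a=c["pixels"][:,:,::-1][200:400,240:440];cv2.imwrite("pics/s5.png",cv2.resize(a,None,fx=3,fy=3))
c=camera("wrist");cv2.imwrite("pics/w5.png",c["pixels"][:,:,::-1])
E
```

```text
(no output)
```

View pics/s5.png

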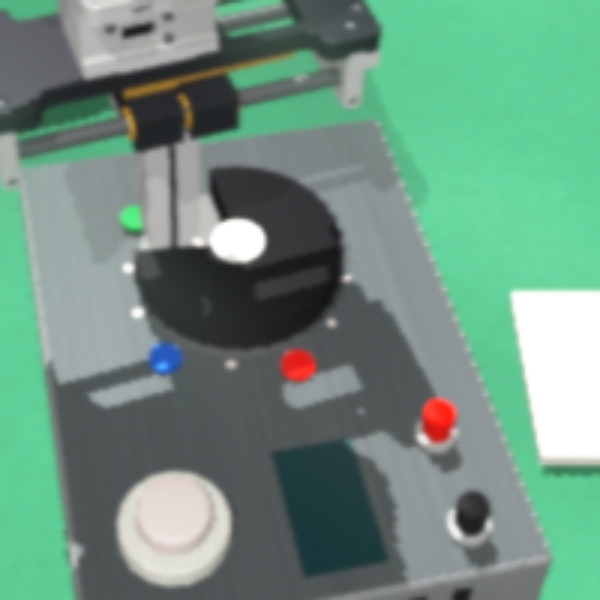

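View pics/w5.png

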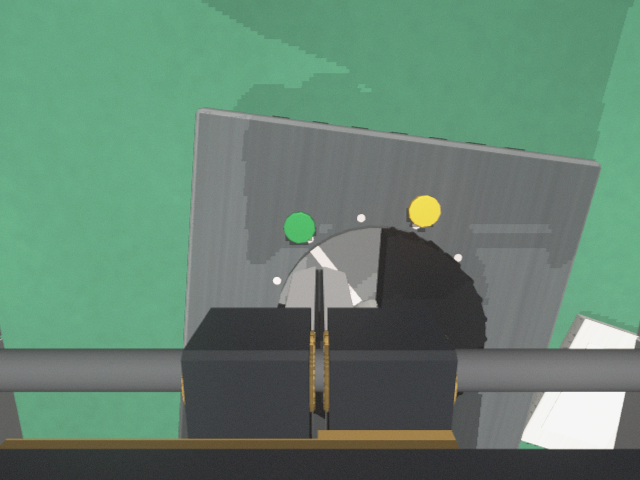

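The pointer tip (314,248) now aims at the dot beside the green stud (300,228). I'll back off slightly, lift, and go above the button.

>>> {"method": "servo_tool", "body": {"series": [[0.2,0.2,0,0,0,0],[0.3,0.3,-0.6,0,0,0],[0.3,0.3,-1.8,0,0,0],[0.3,0.3,-3.2,0,0,0],[0,0,-4.4,0,0,0],[-2.5,-0.8,-5.0,0,0,0],[-5.5,-1.7,-5.0,0,0,0],[-8.5,-2.6,-5.0,0,0,0],[-11.0,-3.4,-5.0,0,0,0],[-13.0,-4.0,-5.0,0,0,0]]}}

```text
clock: 5.6
eef_pos: [495.3, -181.5, 118.7]
eef_rot: [3.141, 0.001, 1.57]
wrist_force: [-0.1, 0.1, 0.0]
finger_gap: 0.3
```

>>> {"method": "servo_tool", "body": {"series": [[-1.2,-0.3,0,0,0,0],[-1.71,-0.38,0,0,0,0],[-1.71,-0.38,0,0,0,0],[-1.71,-0.38,0,0,0,0],[-1.71,-0.38,0.5,0,0,0],[-1.71,-0.38,1.2,0,0,0],[-1.71,-0.38,1.7,0,0,0],[-1.71,-0.38,2.0,0,0,0],[-1.71,-0.38,2.0,0,0,0],[-1.71,-0.38,2.0,0,0,0]]}}

```text
clock: 6.43
eef_pos: [492.2, -196.5, 97.2]
eef_rot: [-3.141, -0.0, 1.571]
wrist_force: [-0.4, -0.9, -0.1]
finger_gap: 0.3
```

```bash
python3 - <<'E'
from cell import *
import cv2
s=read_state();print(s["eef_pos"],s["wrist_force"])
c=camera("side");a=c["pixels"][:,:,::-1][220:420,240:440];cv2.imwrite("pics/s6.png",cv2.resize(a,None,fx=3,fy=3))
c=camera("scene");a=c["pixels"][:,:,::-1][160:300,175:335];cv2.imwrite("pics/sc6.png",cv2.resize(a,None,fx=4,fy=4))
c=camera("wrist");cv2.imwrite("pics/w6.png",c["pixels"][:,:,::-1])
E
```

```text
[ 492.16949703 -196.52294035   97.19340516] [-0.40696204 -0.8694208  -0.05540264]
```

View pics/s6.png

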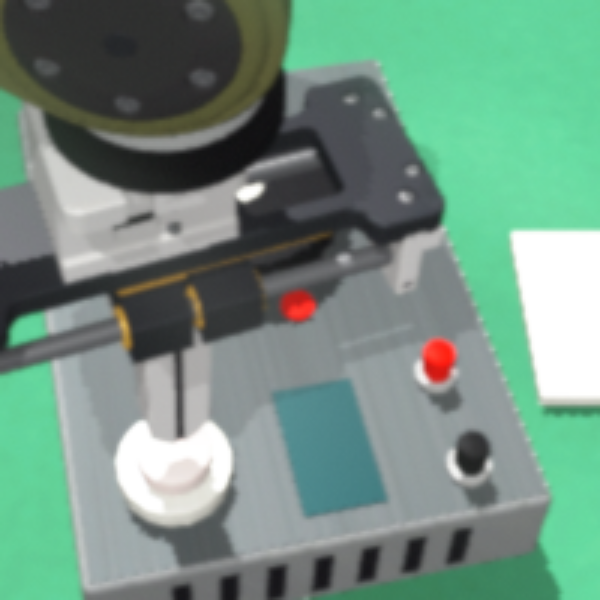

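View pics/sc6.png

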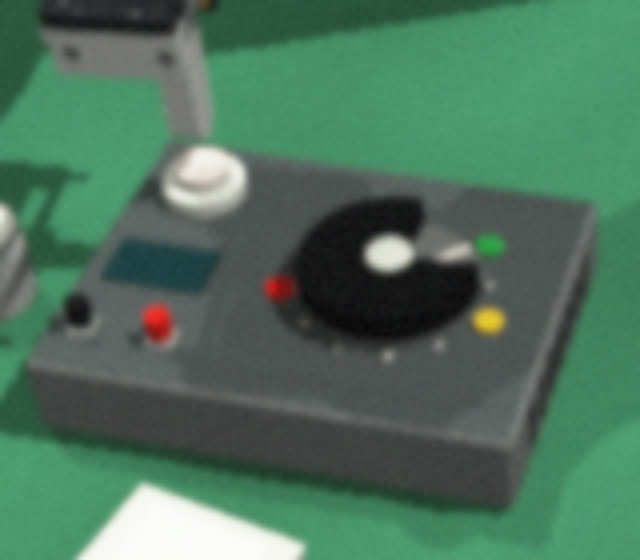

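View pics/w6.png

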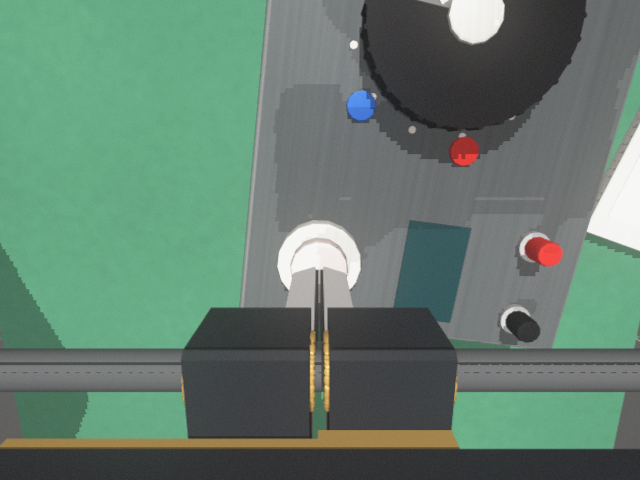

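The scene view shows the pointer on green, with the fingertip centred over the button. I'll press gently and read the force.

>>> {"method": "servo_tool", "body": {"series": [[0,0,0.6,0,0,0],[0,0,1.2,0,0,0],[0,0,1.6,0,0,0],[0,0,1.9,0,0,0],[0,0,2.1,0,0,0],[0,0,2.3,0,0,0],[0,0,2.4,0,0,0],[0,0,2.5,0,0,0],[0,0,2.55,0,0,0],[0,0,2.6,0,0,0]]}}

```text
clock: 7.42
eef_pos: [492.2, -196.7, 71.6]
eef_rot: [3.142, 0.0, 1.571]
wrist_force: [-4.2, 1.0, 4.9]
finger_gap: 0.6
```

>>> {"method": "servo_tool", "body": {"series": [[0,0,0.05,0,0,0],[0,0,0.1,0,0,0],[0,0,0.1,0,0,0],[0,0,0.15,0,0,0],[0,0,0.15,0,0,0],[0,0,0.2,0,0,0],[0,0,0.2,0,0,0],[0,0,0.2,0,0,0],[0,0,0.2,0,0,0],[0,0,0.2,0,0,0]]}}

```text
clock: 8.25
eef_pos: [492.3, -196.8, 70.9]
eef_rot: [3.141, 0.0, 1.571]
wrist_force: [-9.9, 4.4, 21.7]
finger_gap: 0.5
```

The force has risen to 22 N at z 70.9, so the button is at its stop. Releasing and lifting away.

>>> {"method": "servo_tool", "body": {"series": [[0,0,-0.4,0,0,0],[0,0,-1.0,0,0,0],[0,0,-2.0,0,0,0],[0,0,-3.5,0,0,0],[0,0,-5.5,0,0,0],[0,0,-8.0,0,0,0],[0,0,-10.5,0,0,0],[0,0,-12.0,0,0,0],[0,0,-12.0,0,0,0],[0,0,-12.0,0,0,0]]}}

```text
clock: 9.08
eef_pos: [492.4, -196.8, 189.8]
eef_rot: [3.14, 0.001, 1.571]
wrist_force: [0.1, -0.8, 0.0]
finger_gap: 0.7
```

```bash
python3 - <<'E'
from cell import *
import cv2
s=read_state();print(s["clock"],s["eef_pos"],s["wrist_force"])
for n in("scene","side","wrist"):
    c=camera(n);a=c["pixels"][:,:,::-1]
    if n=="scene": a=cv2.resize(a[150:310,160:380],None,fx=3.6,fy=3.6)
    cv2.imwrite(f"pics/{n}7.png",a)
E
```

```text
9.0833 [ 492.35933375 -196.77789806  189.84056896] [ 0.07719229 -0.78644992  0.02419908]
```

View pics/scene7.png

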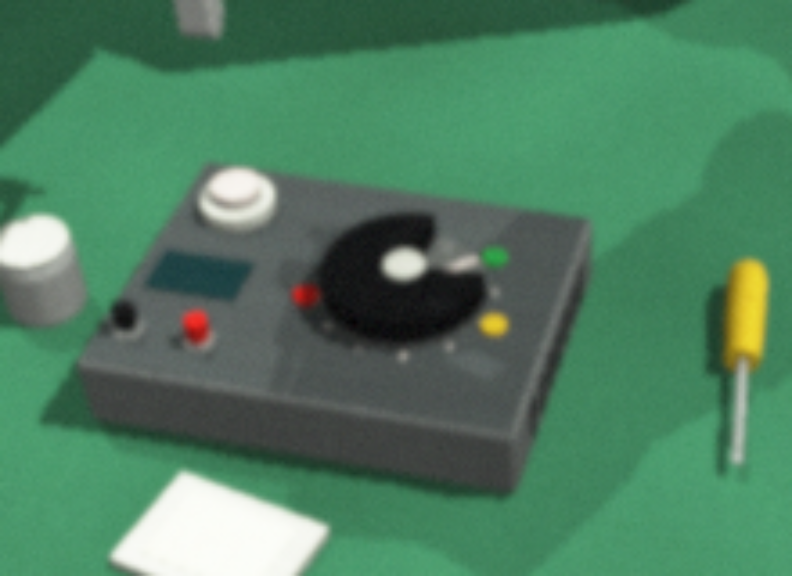

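View pics/wrist7.png

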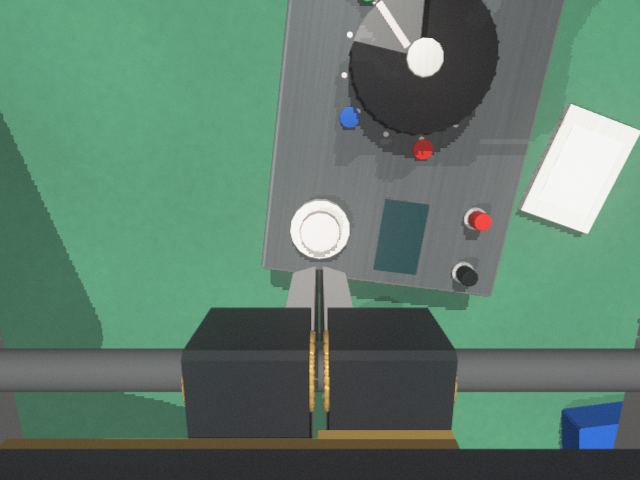

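View pics/side7.png

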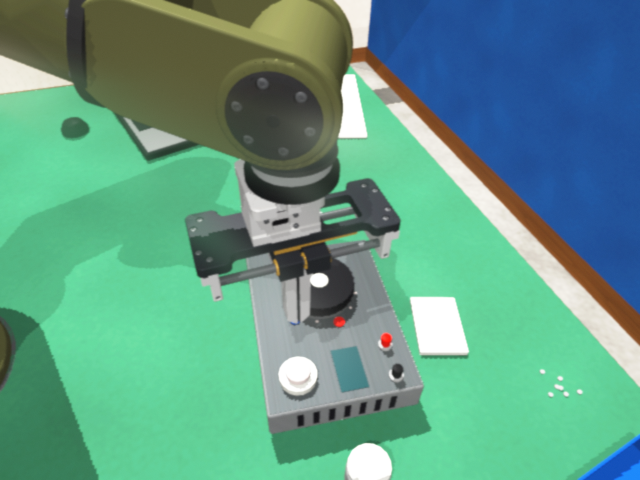

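The pointer lies on the green stud, the button is up again, and the screwdriver, drive and tin have not moved. Handing in.

```bash
python3 -c "
from cell import *
print(sign_off())"
```

```text
the job is handed in; nothing more can be done
None
```

I turned the dial five clicks anticlockwise with the shut fingertips, from position 6 to the green stud at position 1. Then I pressed the output button to its stop, let go and signed off at about 9.2 s on the robot's clock.

- **Dial:** the wrist view before lifting and the scene view after the press both show the pointer line on green.
- **Button press:** the force rose from 4.9 N to 21.7 N at a fingertip height of 70.9 mm. That matches the 6 mm travel from its 77 mm top, so it reached its stop.
- **After release:** the button stands up again, and the gripper is clear at a height of about 190 mm with almost no wrist force.
- **Other objects:** the screwdriver, drive and tin look unmoved by eye; I did not measure their positions.
- **Disagreement:** the supply's panel corners were up to 3.8 px off in the pose fit. The studs and hub fitted within about 1.6 px, and the three single-camera fits agreed to about 3 mm.

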